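Close up the refilled lubricator

ROBOT

A 6-joint arm with a two-finger parallel gripper is mounted at the origin on the work surface. World frame = base frame: x ahead of the robot, y to its left, z up, the work surface at z = 0. Lengths are in m, angles in rad, forces in N, time in s.
With the tool pointing down it reaches from about 0.35 to 0.925 m from the base axis. Payload 6.4 kg.
Tool frame: the origin (TCP) lies between the finger pads; the fingertips stand 25 mm ahead of it and the grasp point (between the pads) lies 6 mm ahead of it; x points along the fingers, y is the direction in which the jaws open and shut, and the axes are right-handed (so a half turn about x gives the same grasp; the last joint's range is limited). The gripper opens to 94 mm and grips with 3 to 60 N. Pads are 16 mm wide; open, the fingers measure 119 mm over their backs; the gripper's body (75 mm by 177 mm) begins 78 mm behind the grasp point.
Start: joints at [-1.509, 0.245, 1.558, -0, 1.339, -0.174], TCP at [0.152, -0.632, 0.23] pointing down, gripper open.
Joint ranges: [-3.13, 3.13], [-1.02, 2.26], [0.13, 2.54], [-0.95, 4.09], [0.21, 2.88], [-2.74, 2.74]. Speed limits (rad/s): [2.57, 2.57, 3.14, 3.14, 3.14, 3.14].

INTERFACE

Orientations are given as a unit quaternion [w, x, y, z].
In Python, from cell import * gives the robot as it stands.
- The arm moves only by the tool carry_out, never from a script. Its argument "deltas" is a list of rows, each an object with "travel": the shift along the world's x, y, z in m, a list of three; "rotation": the turn, a rotation vector about the world's x, y, z in rad, a list of three; "hand": the gripper command: -1 is shut, 1 is fully open, values between are in proportion. A call has 1 to 12 rows; each row is the pose to reach, as a shift and turn from the pose commanded when the call began; what a row does not reach only later rows make up. A row lasts 1/12 s, in which the tool goes at most 41.7 mm and 7.16 degrees, less where a joint would pass 70% of its speed; a pose out of reach is approached as far as the arm can. A call with a gripper value outside its range is refused whole. The fingers move at their own pace and stop on an object; the grip force is fixed at half the most. Time passes only in rows, so rows that repeat a pose let the fingers close. It gives the time, the measured TCP pose, the force and the opening at its end, in the units of the state.
- observe(): the state, without advancing time (a new reading comes with each control period).
- snapshot(name): name is "side" or "top"; returns a dict with "color" (384x512x3 uint8, red, green, blue), "depth" (384x512 float32, m along the optical axis (not along the pixel's ray), 0 where there is no reading), "fx", "fy", "cx", "cy" (pixels), "eye" and "attitude" of the camera in the world. Camera axes: x right, y up, looking along -z (the intrinsics and any distortion apply to the point x, -y, -z); pixel columns grow to the right and rows downward; lengths in m; the calibration is good to about 2 mm. A picture is of the moment at which its call begins.
- sign_off(): hands the job in, once; it reports no verdict.
The state is a dict: "time_s": time; "q": joint angles; "dq": joint speeds; "effort": joint torques, N m; "position": TCP position; "tcp_rot": TCP orientation; "wrist_force": force on the tool from outside, world axes, zero at the start; "wrist_torque": the same for the moment, N m; "width": finger opening in m.
Only numpy, scipy, OpenCV 4.12 (cv2) and the standard library are available. Lean on these libraries where they do the work, as an engineer would, in place of code of your own. Each camera call takes 0.05 s, during which the arm holds its last target. There are 200 camera calls.

TASK

The lubricator cabinet by the router has just been refilled: turn its winged filler cap clockwise until it is fully home against its stop, stand the oil bottle that was left in the door's path upright in the empty place of the bottle caddy, and push the cabinet door fully shut so that it seats on its catch. Do not tip the bottle over, and leave everything else where it stands.

Things in the scene. Friction and masses are not known exactly. Their poses are not given: they have to be found in the camera images.
- cabinet: grey sheet-metal lubricator cabinet, fixed, 130 deep (x) x 200 wide (y) x 200 mm high. Origin on the table under the middle of its open front; its x axis points into the cabinet, its front faces its own -x, y to its left. It may stand left or right of the caddy.
- door (a joint): cabinet door angle in rad: 0 shut, grows as it swings out towards the cabinet's -x (about 1.5 is square to the front). Grey panel 190 wide x 12 mm thick, 12 to 198 mm above the table; a black tab, 50 to 100 mm up near the free edge, stands 16 mm off its outer face. It stays where it is left; in the last 0.08 rad a sprung roller catch resists (10 to 15 N), then it snaps home.
- door_hinge (a point): on the door's vertical hinge axis, at the +y side of the cabinet front, at the height of the door's top edge (198 mm), middle of the panel's thickness: (-6, 95, 198) mm in the cabinet frame. The point turns with the door: the panel runs from here 190 mm along the point's -y, its outer face is 6 mm to the point's -x.
- door_edge (a point): the door's top free corner, 190 mm from door_hinge, middle of the thickness
- filler_cap (a joint): angle in rad of the filler cap: 0 home against its stop, positive is how far it is still unscrewed; turn it clockwise seen from above to close. Its travel ends at 0 and 1.6.
- cap_wing (a point): on the filler cap's vertical axis at mid wing, 234 mm above the table, on the cabinet's roof 70 mm behind the front. Black cap of 48 mm dia with an upright wing 46 long x 14 thick, 218 to 246 mm above the table. The wing runs along the point's y axis: parallel to the cabinet front when home. The point turns with the cap.
- oil_bottle: slim plain grey oil bottle, loose, standing in front of the cabinet in the door's path. 48 mm dia up to 125 mm, then tapering to a spout, 158 mm tall, about 0.25 kg. Origin at the centre of its underside.
- caddy: dark steel open tray, fixed, 214 (x) x 78 (y) x 45 mm high, walls and floor 4 to 5 mm, in three places 66 x 70 mm in a row along its x, 70 mm apart; two are taken. Origin at the centre of its underside.
- drip_pad: round black rubber pad 52 mm dia, 3 mm thick, fixed on the floor of the caddy's one empty place. Origin at the centre of its underside; the bottle stands on its top.
- grease_jar: white squat round jar, 54 mm dia, 74 mm tall, in a caddy place; bystander; origin at the centre of its underside
- square_tin: plain metal square tin 48 x 48 x 70 mm with a small cap (80 mm in all), in a caddy place; bystander; origin at the centre of its underside
- spray_can: bare metal aerosol can, 52 mm dia, 155 mm tall, standing beside the cabinet on the hinge side; bystander; origin at the centre of its underside
- clamp_block: aluminium block 50 x 60 x 30 mm with a stud on top (44 mm in all), on the table in front of the cabinet just outside the door's swing; bystander; origin at the centre of its underside
- spanner: steel open-ended spanner 160 mm long lying beside the caddy; bystander; origin under its middle
- spindle_nut: steel collet nut, 44 mm dia, 34 mm tall, on the table in front of the caddy; bystander; origin at the centre of its underside
- cup: white cup, 72 mm dia, 85 mm tall, at the back; bystander; origin at the centre of its underside
Not all that is in view belongs to the job. There is more than one size of the drip_pad; the job needs the middle-sized.

How it is judged:
By the outcome, as a careful person would: the job done as asked, in the order asked, and still so for the second after the job is handed in, with the robot touching nothing.
It also fails if it takes over 70 s, if anything falls off the work surface, if the arm or the gripper's body presses on something with over 40 N, if the wrist force passes 120 N, or if a joint passes its speed limit or range.

## Working session

There is one attempt and no reset: what is moved stays moved. The work goes in short steps, Python scripts to look and compute and a tool call to move; the robot and the scene stay as the last step left them, time stands still between calls to the robot, and variables do not carry over. Pictures are saved under pics/ and viewed, about 8 in all and at most 12, crops included, and the job is handed in when it is done.

Besides the shell and the picture viewer there is one more tool, called in YAML: its name, and indented under it one key for each argument. carry_out: Moves the arm, as the interface text tells. Its arguments: {"type":"object","properties":{"deltas":{"type":"array","items":{"type":"object","properties":{"travel":{"type":"array","items":{"type":"number"}},"rotation":{"type":"array","items":{"type":"number"}},"hand":{"type":"number"}}}}},"required":["deltas"]}

```bash
mkdir -p pics; cat > h.py <<'E'
import numpy as np, cv2
from scipy.spatial.transform import Rotation as R
from cell import *
def Rm(a):
    a=np.array(a,float)
    return a if a.shape==(3,3) else R.from_quat(a[[1,2,3,0]]).as_matrix()
def cloud(s):
    d=s["depth"];v,u=np.mgrid[:d.shape[0],:d.shape[1]]
    p=np.stack([(u-s["cx"])/s["fx"]*d,-(v-s["cy"])/s["fy"]*d,-d],-1)
    w=p@Rm(s["attitude"]).T+np.array(s["eye"]); w[d==0]=np.nan
    return w
def proj(s,P):
    c=(np.atleast_2d(P)-np.array(s["eye"]))@Rm(s["attitude"])
    return np.c_[s["cx"]+s["fx"]*c[:,0]/-c[:,2], s["cy"]+s["fy"]*c[:,1]/c[:,2]]
def save(s,n,k=1.5): cv2.imwrite(f"pics/{n}.png",cv2.resize(s["color"][:,:,::-1],None,fx=k,fy=k))
E
python3 - <<'E'
from h import *
import pickle
print(observe())
for n in("side","top"):
    s=snapshot(n); save(s,n+"0"); print(n,{k:v for k,v in s.items() if k not in("color","depth")}); pickle.dump(s,open(n+"0.pkl","wb"))
E
```

```text
{'time_s': 0.0, 'q': array([-1.50905922e+00,  2.45808275e-01,  1.55899724e+00, -2.81460201e-05,
        1.33869846e+00, -1.74113222e-01]), 'dq': array([ 3.47927424e-04,  5.05402774e-04, -7.80018636e-04, -1.05085983e-03,
        8.53537668e-05, -3.38722758e-05]), 'effort': array([ 2.65998780e-03, -4.15832698e+01, -3.14603662e+01,  6.85793487e-02,
        3.32039385e-02, -1.31388215e-04]), 'position': array([ 0.15184132, -0.63144824,  0.22935805]), 'tcp_rot': array([ 0.08251957,  0.70222353,  0.08387003, -0.70216697]), 'wrist_force': array([-0.54641361,  0.36246321,  0.2397312 ]), 'wrist_torque': array([-0.01814467, -0.01409612, -0.04113545]), 'width': 0.0942498278663374}
side {'fx': 358.60269740408876, 'fy': 358.60269740408876, 'cx': 256.83363620854533, 'cy': 189.09832872801616, 'eye': array([ 0.45407089, -0.5705828 ,  0.81902871]), 'attitude': array([ 0.92647966,  0.35979837, -0.03402993, -0.10498829])}
top {'fx': 382.52922552151057, 'fy': 382.52922552151057, 'cx': 252.35769855755962, 'cy': 185.02348858765197, 'eye': array([0.3613224 , 0.00519894, 1.33965294]), 'attitude': array([ 0.70650723,  0.06370543, -0.06858868, -0.70148753])}
```

View pics/side0.png

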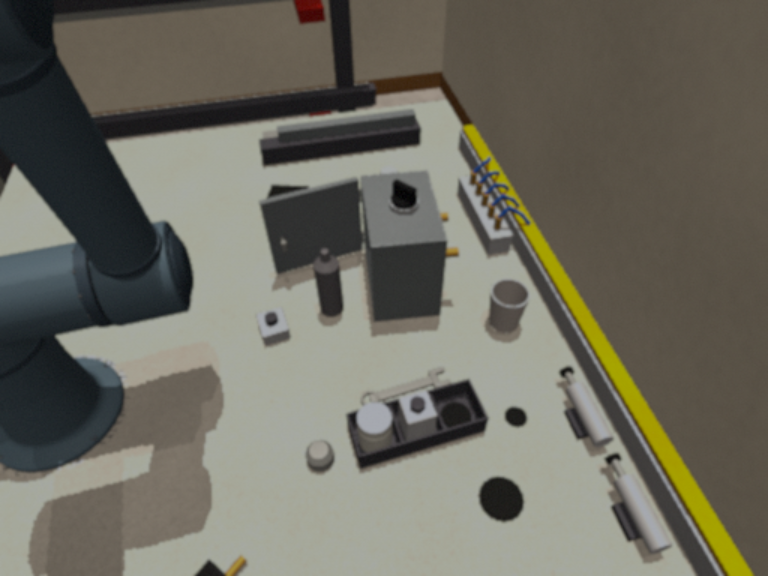

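View pics/top0.png

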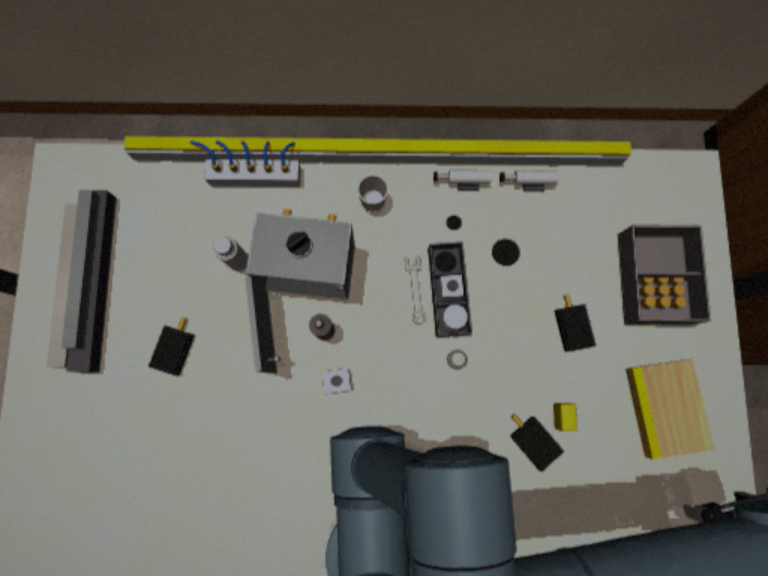

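The side and top views (×1.5) show the following:
- Cabinet at top px (300,255), with its front towards the robot.
- Door open at (263,320), with the bottle at (322,326) beside it.
- Cap at (299,243), with its wing turned.
- Caddy at (450,290), with the empty place at its far end (446,261).

Next I'll measure these.

```bash
python3 - <<'E'
from h import *
import pickle
T=pickle.load(open("top0.pkl","rb"));S=pickle.load(open("side0.pkl","rb"))
for nm,s in(("top",T),("side",S)):
    w=cloud(s);x,y,z=w[...,0],w[...,1],w[...,2]
    def rep(n,m,pca=True):
        P=w[m]; 
        if len(P)<5: print(nm,n,len(P));return
        r=cv2.minAreaRect((P[:,:2]*1000).astype(np.float32))
        print(nm,n,len(P),"mean",P.mean(0).round(4),"rect",np.round(r[0],1),np.round(r[1],1),round(r[2],1),"zmax",P[:,2].max().round(3), "pca",end=" ")
        c=np.cov((P[:,:2]-P[:,:2].mean(0)).T);e,v=np.linalg.eigh(c);print(np.degrees(np.arctan2(v[1,1],v[0,1])).round(1))
    reg=(x>.5)&(x<.75)&(y>0)&(y<.45)
    print(nm, "table z",np.nanmedian(z[(x>.3)&(x<.8)&(y<.1)&(y>-.4)&(z<.03)]))
    m=(x>.3)&(x<.8)&(y>.05)&(y<.45)&(z>.19)&(z<.207)
    m2=cv2.morphologyEx(m.astype(np.uint8),cv2.MORPH_OPEN,np.ones((13,13)))>0
    rep("roof",m2); 
    box=cv2.boxPoints(cv2.minAreaRect((w[m2][:,:2]*1000).astype(np.float32)));print(box.round(0).tolist())
    rep("doortop",m&~cv2.dilate(m2.astype(np.uint8),np.ones((5,5))).astype(bool)&(x<w[m2][:,0].min()+.01))
    cap=(x>.5)&(x<.75)&(y>.1)&(y<.4)&(z>.236)&(z<.26); rep("wing",cap)
    b=(x>.35)&(x<.58)&(y>.05)&(y<.24)&(z>.06)&(z<.185); rep("bottle?",b)
    b=(x>.35)&(x<.58)&(y>.05)&(y<.24)&(z>.135)&(z<.185); rep("spout",b)
    c=(x>.35)&(x<.7)&(y<0.05)&(y>-.25)&(z>.04)&(z<.049); rep("caddy rim",c)
    c=(x>.35)&(x<.7)&(y<0.05)&(y>-.25)&(z>.06)&(z<.09); rep("jars",c)
    dk=s["color"].sum(-1)<90
    rep("darkpad",dk&(x>.5)&(x<.75)&(y<0.05)&(y>-.25)&(z>-.01)&(z<.02))
E
```

```text
top table z 0.0008768033786250573
top roof 1674 mean [0.633  0.1704 0.2011] rect [638.8 163.4] [194.  132.2] 85.5 zmax 0.207 pca 91.9
[[565.0, 72.0], [697.0, 62.0], [712.0, 255.0], [580.0, 265.0]]
top doortop 389 mean [0.5048 0.2075 0.1992] rect [486.4 167.4] [191.9 202.9] 0.2 zmax 0.206 pca 129.3
top wing 81 mean [0.6411 0.1597 0.2462] rect [641.6 159.6] [15.3 44.8] 33.6 zmax 0.252 pca 127.0
top bottle? 455 mean [0.4674 0.1653 0.127 ] rect [484.6 154.1] [ 79.2 249.6] 35.1 zmax 0.185 pca 125.9
top spout 164 mean [0.4606 0.1771 0.154 ] rect [487.1 156. ] [ 70.9 250.7] 36.2 zmax 0.185 pca 124.4
top caddy rim 231 mean [ 0.578  -0.1673  0.0445] rect [ 583.4 -166.9] [213.8  79.1] 4.4 zmax 0.049 pca -175.3
top jars 418 mean [ 0.5476 -0.1687  0.0768] rect [ 547.6 -170.7] [119.5  52.7] 2.3 zmax 0.09 pca -175.4
top darkpad 225 mean [ 0.6551 -0.1658  0.0085] rect [ 625.4 -163.2] [246.9  79.2] 2.7 zmax 0.02 pca 176.9
side table z 0.000439022191449312
side roof 1415 mean [0.6254 0.1155 0.2   ] rect [635.1 135.8] [155.  129.8] 83.9 zmax 0.207 pca 123.2
[[562.0, 66.0], [691.0, 52.0], [708.0, 206.0], [579.0, 220.0]]
side doortop 333 mean [0.4794 0.2441 0.1962] rect [481.6 247. ] [187.2  17.5] 9.5 zmax 0.201 pca -170.8
side wing 94 mean [0.6414 0.1562 0.2436] rect [641.5 158.1] [14.3 45.7] 39.8 zmax 0.248 pca 129.8
side bottle? 1646 mean [0.4654 0.1754 0.1213] rect [493.5 157.3] [ 96.9 251. ] 33.7 zmax 0.185 pca 125.4
side spout 586 mean [0.461  0.1912 0.1585] rect [492.9 157.7] [ 78.2 252.8] 38.1 zmax 0.185 pca 129.1
side caddy rim 535 mean [ 0.584  -0.178   0.0442] rect [ 584.7 -168.5] [214.1  80. ] 4.6 zmax 0.049 pca -172.1
side jars 890 mean [ 0.5477 -0.1752  0.076 ] rect [ 548.1 -172.3] [119.7  53.3] 2.8 zmax 0.089 pca -176.1
side darkpad 366 mean [ 0.644  -0.1714  0.0108] rect [ 622.9 -166.8] [251.1  77.4] 4.3 zmax 0.02 pca -164.0
```

```bash
python3 - <<'E'
from h import *
import pickle
o=observe();M=Rm(o["tcp_rot"]);print(M.round(3)); print("jaw yaw",np.degrees(np.arctan2(M[1,1],M[0,1])))
T=pickle.load(open("top0.pkl","rb"));S=pickle.load(open("side0.pkl","rb"))
from scipy.optimize import least_squares
for nm,s in(("top",T),("side",S)):
    w=cloud(s);x,y,z=w[...,0],w[...,1],w[...,2]
    for a,b_ in((.03,.12),(.15,.17)):
        b=(x>.38)&(x<.55)&(y>.09)&(y<.2)&(z>a)&(z<b_);P=w[b]
        if len(P)<8: print(nm,a,len(P));continue
        print(nm,a,len(P),P.min(0).round(3),P.max(0).round(3),np.median(P,0).round(4))
        if a<.1:
            r=least_squares(lambda c:np.hypot(P[:,0]-c[0],P[:,1]-c[1])-.024,P[:,:2].mean(0)+[0.01,.01],loss="soft_l1",f_scale=.003);print("cyl",r.x,np.abs(r.fun).mean())
    d=(x>.36)&(x<.58)&(y>.2)&(y<.30)&(z>.185)&(z<.21);P=w[d]
    print("door",cv2.fitLine((P[:,:2]*1000).astype(np.float32),cv2.DIST_HUBER,0,1e-2,1e-2).ravel(),P[:,0].min())
    # front plane
    f=(x>.5)&(x<.6)&(y>.1)&(y<.24)&(z>.205)
    c=(x>.38)&(x<.50)&(y>.05)&(y<.2)&(z>.01)&(z<.06);
    f=(x>.35)&(x<.47)&(y>.05)&(y<.2)&(z>.02)&(z<.06);print("clamp",w[f].mean(0).round(3),w[f].max(0).round(3))
    f=(x>.55)&(x<.72)&(y>.255)&(y<.36)&(z>.10)&(z<.17);print("can",w[f].mean(0).round(3),w[f].max(0).round(3))
E
```

```text
[[-0.     0.234 -0.972]
 [ 0.002 -0.972 -0.234]
 [-1.    -0.002 -0.   ]]
jaw yaw -76.48693152166327
top 0.03 69 [0.382 0.091 0.03 ] [0.5   0.136 0.116] [0.4653 0.1046 0.0464]
cyl [0.44331096 0.10696433] 0.018285801417773195
top 0.15 20 [0.481 0.115 0.155] [0.493 0.128 0.165] [0.487  0.1218 0.158 ]
door [9.8888654e-01 1.4867236e-01 4.8222772e+02 2.4651300e+02] 0.39024155620277867
clamp [0.377 0.091 0.033] [0.47  0.13  0.051]
can [0.64  0.317 0.138] [0.675 0.353 0.17 ]
side 0.03 381 [0.382 0.091 0.03 ] [0.512 0.124 0.12 ] [0.4857 0.1007 0.0754]
cyl [0.48817175 0.12146598] 0.00471857403046515
side 0.15 28 [0.481 0.111 0.15 ] [0.495 0.127 0.161] [0.4883 0.1171 0.1569]
door [9.8798287e-01 1.5456356e-01 4.8210440e+02 2.4244783e+02] 0.3886815377582203
clamp [0.38  0.084 0.033] [0.47  0.123 0.06 ]
can [0.598 0.281 0.141] [0.669 0.345 0.17 ]
```

carry_out:
  deltas:
    - {"travel": [0.02,0.033,0.03],"rotation": [0,0,0.1],"hand": 1}
    - {"travel": [0.04,0.066,0.05],"rotation": [0,0,0.2],"hand": 1}
    - {"travel": [0.06,0.1,0.07],"rotation": [0,0,0.3],"hand": 1}
    - {"travel": [0.08,0.133,0.09],"rotation": [0,0,0.4],"hand": 1}
    - {"travel": [0.1,0.166,0.09],"rotation": [0,0,0.5],"hand": 1}
    - {"travel": [0.12,0.2,0.09],"rotation": [0,0,0.6],"hand": 1}
    - {"travel": [0.14,0.233,0.09],"rotation": [0,0,0.7],"hand": 1}
    - {"travel": [0.16,0.266,0.09],"rotation": [0,0,0.8],"hand": 1}
    - {"travel": [0.18,0.3,0.09],"rotation": [0,0,0.9],"hand": 1}
    - {"travel": [0.2,0.333,0.09],"rotation": [0,0,1.0],"hand": 1}
    - {"travel": [0.22,0.366,0.09],"rotation": [0,0,1.1],"hand": 1}
    - {"travel": [0.24,0.4,0.09],"rotation": [0,0,1.2],"hand": 1}

```text
time_s: 1.1
position: [0.3922, -0.2301, 0.3202]
tcp_rot: [0.466, 0.532, 0.466, -0.532]
wrist_force: [0.9, 0.3, 0.0]
width: 0.094
```

carry_out:
  deltas:
    - {"travel": [0.022,0.034,0],"rotation": [0,0,0.07],"hand": 1}
    - {"travel": [0.045,0.07,0],"rotation": [0,0,0.15],"hand": 1}
    - {"travel": [0.067,0.105,0],"rotation": [0,0,0.22],"hand": 1}
    - {"travel": [0.09,0.14,0],"rotation": [0,0,0.3],"hand": 1}
    - {"travel": [0.112,0.175,0],"rotation": [0,0,0.38],"hand": 1}
    - {"travel": [0.135,0.21,0],"rotation": [0,0,0.45],"hand": 1}
    - {"travel": [0.157,0.245,0],"rotation": [0,0,0.53],"hand": 1}
    - {"travel": [0.18,0.28,0],"rotation": [0,0,0.6],"hand": 1}
    - {"travel": [0.202,0.315,0],"rotation": [0,0,0.68],"hand": 1}
    - {"travel": [0.225,0.35,0],"rotation": [0,0,0.75],"hand": 1}
    - {"travel": [0.245,0.383,0],"rotation": [0,0,0.8],"hand": 1}
    - {"travel": [0.249,0.389,0],"rotation": [0,0,0.8],"hand": 1}

```text
time_s: 2.1
position: [0.6419, 0.1616, 0.3188]
tcp_rot: [0.636, 0.308, 0.637, -0.307]
wrist_force: [0.4, 0.8, -1.0]
width: 0.0942
```

```bash
python3 - <<'E'
from h import *
o=observe();M=Rm(o["tcp_rot"]);print(o["position"],o["q"].round(3),np.degrees(np.arctan2(M[1,1],M[0,1])))
s=snapshot("side");cv2.imwrite("pics/cap1.png",cv2.resize(s["color"][70:220,180:340,::-1],None,fx=4,fy=4,interpolation=2))
E
```

```text
[0.64191612 0.16161882 0.31878486] [ 7.500e-02  2.170e-01  1.430e+00  1.000e-03  1.496e+00 -5.960e-01] 38.44815454086948
```

View pics/cap1.png

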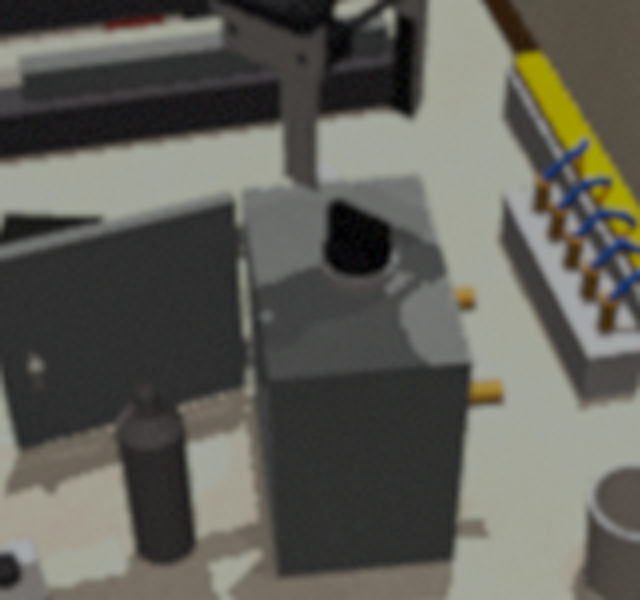

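The crop shows the fingers, at (300,130) and (405,80), straddling the wing at (358,232) across its thickness. I'll descend and grip.

carry_out:
  deltas:
    - {"travel": [0,-0.001,-0.02],"rotation": [0,0,0],"hand": 0}
    - {"travel": [0,-0.002,-0.04],"rotation": [0,0,0],"hand": 0}
    - {"travel": [0,-0.002,-0.055],"rotation": [0,0,0],"hand": 0}
    - {"travel": [0,-0.002,-0.065],"rotation": [0,0,0],"hand": 0}
    - {"travel": [0,-0.002,-0.07],"rotation": [0,0,0],"hand": 0}
    - {"travel": [0,-0.002,-0.07],"rotation": [0,0,0],"hand": -0.3}
    - {"travel": [0,-0.002,-0.07],"rotation": [0,0,0],"hand": -1}
    - {"travel": [0,-0.002,-0.07],"rotation": [0,0,0],"hand": -1}
    - {"travel": [0,-0.002,-0.07],"rotation": [0,0,0],"hand": -1}
    - {"travel": [0,-0.002,-0.07],"rotation": [0,0,0],"hand": -1}
    - {"travel": [0,-0.002,-0.07],"rotation": [0,0,0],"hand": -1}
    - {"travel": [0,-0.002,-0.07],"rotation": [0,0,0],"hand": -1}

```text
time_s: 3.15
position: [0.6434, 0.1568, 0.2513]
tcp_rot: [0.638, 0.313, 0.634, -0.306]
wrist_force: [17.1, 10.2, -7.9]
width: 0.0174
```

carry_out:
  deltas:
    - {"travel": [0.001,0.001,0],"rotation": [0,0,0],"hand": -1}
    - {"travel": [0.002,0.002,0],"rotation": [0,0,0],"hand": -1}
    - {"travel": [0.002,0.002,0],"rotation": [0,0,0],"hand": -1}
    - {"travel": [0.002,0.002,0],"rotation": [0,0,0],"hand": -1}

```text
time_s: 3.48
position: [0.645, 0.1582, 0.2512]
tcp_rot: [0.638, 0.311, 0.634, -0.307]
wrist_force: [7.7, 3.9, -3.6]
width: 0.014
```

```bash
python3 - <<'E'
from h import *
o=observe();M=Rm(o["tcp_rot"]);print(o["position"],o["width"],o["wrist_force"],o["wrist_torque"],np.degrees(np.arctan2(M[1,1],M[0,1])))
E
```

```text
[0.64503208 0.15818054 0.25122226] 0.014013152288410612 [ 7.73385064  3.88853998 -3.59586042] [ 0.76151315 -1.63319806 -0.04301268] 38.10633423813133
```

carry_out:
  deltas:
    - {"travel": [0.001,0.001,0],"rotation": [0,0,-0.06],"hand": -1}
    - {"travel": [0.001,0.001,0],"rotation": [0,0,-0.12],"hand": -1}
    - {"travel": [0.001,0.001,0],"rotation": [0,0,-0.18],"hand": -1}
    - {"travel": [0.001,0.001,0],"rotation": [0,0,-0.24],"hand": -1}
    - {"travel": [0.001,0.001,0],"rotation": [0,0,-0.3],"hand": -1}
    - {"travel": [0.001,0.001,0],"rotation": [0,0,-0.36],"hand": -1}
    - {"travel": [0.001,0.001,0],"rotation": [0,0,-0.42],"hand": -1}
    - {"travel": [0.001,0.001,0],"rotation": [0,0,-0.48],"hand": -1}
    - {"travel": [0.001,0.001,0],"rotation": [0,0,-0.54],"hand": -1}
    - {"travel": [0.001,0.001,0],"rotation": [0,0,-0.6],"hand": -1}
    - {"travel": [0.001,0.001,0],"rotation": [0,0,-0.66],"hand": -1}
    - {"travel": [0.001,0.001,0],"rotation": [0,0,-0.66],"hand": -1}

```text
time_s: 4.48
position: [0.644, 0.1579, 0.2512]
tcp_rot: [0.501, 0.499, 0.501, -0.499]
wrist_force: [0.1, 0.2, 2.0]
width: 0.0138
```

```bash
cat > st.py <<'E'
from h import *
o=observe();M=Rm(o["tcp_rot"]);print(o["time_s"],o["position"].round(4),o["width"].round(4),o["wrist_force"].round(1),o["wrist_torque"].round(2),np.degrees(np.arctan2(M[1,1],M[0,1])).round(2), o["q"].round(2))
E
python3 st.py
```

```text
Traceback (most recent call last):
  File "st.py", line 2, in <module>
    o=observe();M=Rm(o["tcp_rot"]);print(o["time_s"],o["position"].round(4),o["width"].round(4),o["wrist_force"].round(1),o["wrist_torque"].round(2),np.degrees(np.arctan2(M[1,1],M[0,1])).round(2), o["q"].round(2))
                                                                            ^^^^^^^^^^^^^^^^
AttributeError: 'float' object has no attribute 'round'
```

Jaw is at about 0°, with roughly 5° expected still to go. I'll go on in small steps and watch the torque.

carry_out:
  deltas:
    - {"travel": [0,0,0],"rotation": [0,0,-0.03],"hand": -1}
    - {"travel": [0,0,0],"rotation": [0,0,-0.06],"hand": -1}
    - {"travel": [0,0,0],"rotation": [0,0,-0.09],"hand": -1}
    - {"travel": [0,0,0],"rotation": [0,0,-0.12],"hand": -1}
    - {"travel": [0,0,0],"rotation": [0,0,-0.12],"hand": -1}

```text
time_s: 4.9
position: [0.6439, 0.1579, 0.2512]
tcp_rot: [-0.471, -0.527, -0.471, 0.528]
wrist_force: [-1.8, -0.5, 3.6]
width: 0.0139
```

```bash
sed -i 's/o\["width"\].round(4)/round(o["width"],4)/' st.py; python3 st.py
```

```text
4.9 [0.6439 0.1579 0.2512] 0.0139 [-1.8 -0.5  3.6] [-0.15  0.28  0.25] -6.49 [ 0.07  0.26  1.5  -0.    1.38  0.18]
```

carry_out:
  deltas:
    - {"travel": [0,0,0],"rotation": [0,0,-0.02],"hand": -1}
    - {"travel": [0,0,0],"rotation": [0,0,-0.04],"hand": -1}
    - {"travel": [0,0,0],"rotation": [0,0,-0.06],"hand": -1}
    - {"travel": [0,0,0],"rotation": [0,0,-0.06],"hand": -1}

```text
time_s: 5.23
position: [0.6439, 0.1579, 0.2512]
tcp_rot: [-0.455, -0.542, -0.454, 0.542]
wrist_force: [-3.0, -2.1, 5.4]
width: 0.0142
```

```bash
python3 st.py
```

```text
5.2333 [0.6439 0.1579 0.2512] 0.0142 [-3.  -2.1  5.4] [-0.27  0.46  0.77] -10.01 [ 0.07  0.26  1.5  -0.    1.38  0.24]
```

carry_out:
  deltas:
    - {"travel": [0,0,0],"rotation": [0,0,-0.03],"hand": -1}
    - {"travel": [0,0,0],"rotation": [0,0,-0.06],"hand": -1}
    - {"travel": [0,0,0],"rotation": [0,0,-0.06],"hand": -1}
    - {"travel": [0,0,0],"rotation": [0,0,-0.06],"hand": -1}

```text
time_s: 5.57
position: [0.6439, 0.158, 0.2511]
tcp_rot: [0.438, 0.555, 0.438, -0.555]
wrist_force: [-2.8, -0.3, 5.4]
width: 0.0148
```

```bash
python3 st.py
```

```text
5.5667 [0.6439 0.158  0.2511] 0.0148 [-2.8 -0.3  5.4] [-0.18  0.41  0.74] -13.43 [ 0.07  0.26  1.5  -0.    1.38  0.3 ]
```

carry_out:
  deltas:
    - {"travel": [0,0,0],"rotation": [0,0,0],"hand": 0}
    - {"travel": [0,0,0],"rotation": [0,0,0],"hand": 0}
    - {"travel": [0,0,0],"rotation": [0,0,0],"hand": 0.5}
    - {"travel": [0,0,0.01],"rotation": [0,0,0],"hand": 1}
    - {"travel": [0,0,0.04],"rotation": [0,0,0],"hand": 1}
    - {"travel": [0,0,0.07],"rotation": [0,0,-0.1],"hand": 1}
    - {"travel": [-0.026,-0.006,0.08],"rotation": [0,0,-0.2],"hand": 1}
    - {"travel": [-0.052,-0.012,0.08],"rotation": [0,0,-0.3],"hand": 1}
    - {"travel": [-0.08,-0.02,0.08],"rotation": [0,0,-0.4],"hand": 1}
    - {"travel": [-0.11,-0.028,0.08],"rotation": [0,0,-0.5],"hand": 1}
    - {"travel": [-0.14,-0.034,0.08],"rotation": [0,0,-0.6],"hand": 1}
    - {"travel": [-0.156,-0.037,0.08],"rotation": [0,0,-0.7],"hand": 1}

```text
time_s: 6.57
position: [0.4857, 0.1207, 0.331]
tcp_rot: [0.219, 0.672, 0.219, -0.672]
wrist_force: [-0.6, -0.2, 0.0]
width: 0.0914
```

carry_out:
  deltas:
    - {"travel": [0,0,0],"rotation": [0,0,-0.1],"hand": 1}
    - {"travel": [0,0,0],"rotation": [0,0,-0.2],"hand": 1}
    - {"travel": [0,0,0],"rotation": [0,0,-0.3],"hand": 1}
    - {"travel": [0,0,0],"rotation": [0,0,-0.4],"hand": 1}
    - {"travel": [0,0,0],"rotation": [0,0,-0.5],"hand": 1}
    - {"travel": [0,0,0],"rotation": [0,0,-0.56],"hand": 1}
    - {"travel": [0,0,0],"rotation": [0,0,-0.56],"hand": 1}

```text
time_s: 7.15
position: [0.4879, 0.121, 0.331]
tcp_rot: [0.026, 0.707, 0.026, -0.706]
wrist_force: [0.1, -0.4, 0.4]
width: 0.0943
```

```bash
python3 st.py; python3 - <<'E'
from h import *
for n in("side","top"):
    s=snapshot(n);w=cloud(s);x,y,z=w[...,0],w[...,1],w[...,2]
    c=(x>.6)&(x<.69)&(y>.115)&(y<.205)&(z>.236)&(z<.26);P=w[c]
    r=cv2.minAreaRect((P[:,:2]*1000).astype(np.float32));e,v=np.linalg.eigh(np.cov(P[:,:2].T));print(n,len(P),r,np.degrees(np.arctan2(v[1,1],v[0,1])))
    if n=="side": cv2.imwrite("pics/bot1.png",cv2.resize(s["color"][70:230,170:340,::-1],None,fx=3.5,fy=3.5,interpolation=2))
E
```

```text
7.15 [0.4879 0.121  0.331 ] 0.0943 [ 0.1 -0.4  0.4] [0.01 0.08 0.05] -85.73 [ 0.02 -0.18  1.81  0.    1.51  1.51]
side 74 ((642.0995483398438, 158.08432006835938), (44.5689697265625, 13.675943374633789), 81.98119354248047) 83.82205909471917
top 80 ((641.8819580078125, 160.24436950683594), (45.38797378540039, 13.775460243225098), 86.08226013183594) 84.61015850112881
```

View pics/bot1.png

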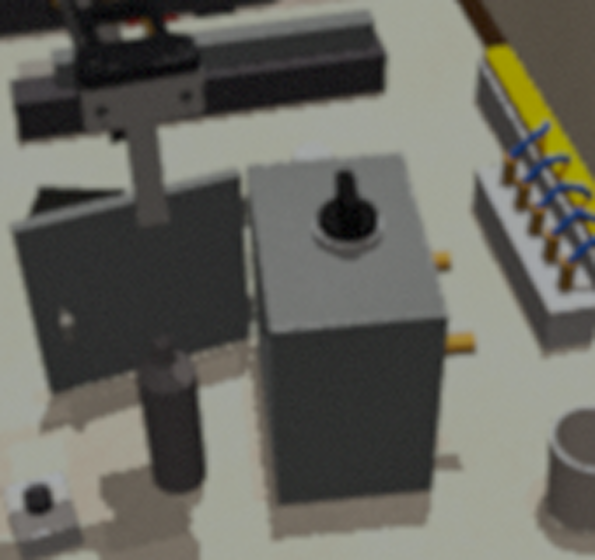

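The wing at (347,200) now runs parallel to the cabinet front: 84° against about 85°. The torque wedge against the stop agrees, so the cap is home. The gripper is above the bottle at (170,420), so I'll descend and grip.

carry_out:
  deltas:
    - {"travel": [0,0,-0.035],"rotation": [0,0,0],"hand": 1}
    - {"travel": [0,0,-0.07],"rotation": [0,0,0],"hand": 1}
    - {"travel": [0,0,-0.105],"rotation": [0,0,0],"hand": 1}
    - {"travel": [0,0,-0.135],"rotation": [0,0,0],"hand": 1}
    - {"travel": [0,0,-0.16],"rotation": [0,0,0],"hand": 1}
    - {"travel": [0,0,-0.185],"rotation": [0,0,0],"hand": 1}
    - {"travel": [0,0,-0.205],"rotation": [0,0,0],"hand": 1}
    - {"travel": [0,0,-0.216],"rotation": [0,0,0],"hand": 1}
    - {"travel": [0,0,-0.22],"rotation": [0,0,0],"hand": 0.4}
    - {"travel": [0,0,-0.22],"rotation": [0,0,0],"hand": 0.2}
    - {"travel": [0,0,-0.22],"rotation": [0,0,0],"hand": 0.1}
    - {"travel": [0,0,-0.22],"rotation": [0,0,0],"hand": 0.0}

```text
time_s: 8.25
position: [0.4891, 0.121, 0.1121]
tcp_rot: [0.027, 0.708, 0.027, -0.706]
wrist_force: [0.3, 0.4, 0.7]
width: 0.0707
```

carry_out:
  deltas:
    - {"travel": [0,0,0],"rotation": [0,0,0],"hand": -0.2}
    - {"travel": [0,0,0],"rotation": [0,0,0],"hand": -1}
    - {"travel": [0,0,0],"rotation": [0,0,0],"hand": -1}
    - {"travel": [0,0,0],"rotation": [0,0,0],"hand": -1}
    - {"travel": [0,0,0],"rotation": [0,0,0],"hand": -1}

```text
time_s: 8.67
position: [0.4882, 0.1209, 0.111]
tcp_rot: [0.027, 0.707, 0.027, -0.706]
wrist_force: [-0.9, -1.5, 2.6]
width: 0.0479
```

```bash
python3 st.py
```

```text
8.6667 [0.4882 0.1209 0.111 ] 0.0479 [-0.9 -1.5  2.6] [-0.06  0.03  0.01] -85.65 [ 0.02  0.05  2.02 -0.    1.08  1.51]
```

carry_out:
  deltas:
    - {"travel": [0,0,0.015],"rotation": [0,0,0],"hand": -1}
    - {"travel": [0,0,0.04],"rotation": [0,0,0],"hand": -1}
    - {"travel": [0,0,0.07],"rotation": [0,0,0],"hand": -1}
    - {"travel": [0,0,0.1],"rotation": [0,0,0],"hand": -1}
    - {"travel": [0,-0.015,0.12],"rotation": [0,0,0],"hand": -1}
    - {"travel": [0,-0.045,0.125],"rotation": [0,0,0],"hand": -1}
    - {"travel": [0.005,-0.08,0.125],"rotation": [0,0,0],"hand": -1}
    - {"travel": [0.02,-0.115,0.125],"rotation": [0,0,0],"hand": -1}
    - {"travel": [0.04,-0.15,0.125],"rotation": [0,0,0],"hand": -1}
    - {"travel": [0.06,-0.18,0.125],"rotation": [0,0,0],"hand": -1}
    - {"travel": [0.08,-0.21,0.125],"rotation": [0,0,0],"hand": -1}
    - {"travel": [0.1,-0.235,0.125],"rotation": [0,0,0],"hand": -1}

```text
time_s: 9.67
position: [0.5879, -0.1161, 0.2342]
tcp_rot: [-0.026, -0.706, -0.027, 0.707]
wrist_force: [-0.6, 0.2, -3.2]
width: 0.0477
```

carry_out:
  deltas:
    - {"travel": [0.02,-0.015,0],"rotation": [0,0,0],"hand": -1}
    - {"travel": [0.04,-0.03,0],"rotation": [0,0,0],"hand": -1}
    - {"travel": [0.055,-0.042,0],"rotation": [0,0,0],"hand": -1}
    - {"travel": [0.064,-0.048,0],"rotation": [0,0,0],"hand": -1}
    - {"travel": [0.066,-0.048,0],"rotation": [0,0,0],"hand": -1}
    - {"travel": [0.066,-0.048,0],"rotation": [0,0,0],"hand": -1}
    - {"travel": [0.066,-0.048,0],"rotation": [0,0,0],"hand": -1}

```text
time_s: 10.25
position: [0.6531, -0.1613, 0.2346]
tcp_rot: [-0.027, -0.706, -0.027, 0.707]
wrist_force: [0.2, -0.4, -3.1]
width: 0.0476
```

```bash
python3 st.py; python3 - <<'E'
from h import *
s=snapshot("side");cv2.imwrite("pics/pl1.png",cv2.resize(s["color"][130:330,190:400,::-1],None,fx=3,fy=3,interpolation=2))
w=cloud(s);x,y,z=w[...,0],w[...,1],w[...,2]
b=(x>.6)&(x<.72)&(y>-.22)&(y<-.1)&(z>.12)&(z<.19);P=w[b]
from scipy.optimize import least_squares
for lo,hi in((.13,.16),(.16,.19)):
    Q=P[(P[:,2]>lo)&(P[:,2]<hi)]
    r=least_squares(lambda c:np.hypot(Q[:,0]-c[0],Q[:,1]-c[1])-.024,[.654,-.16],loss="soft_l1",f_scale=.003);print(len(Q),r.x,np.abs(r.fun).mean())
print(P[:,2].min())
E
```

```text
10.25 [ 0.6531 -0.1613  0.2346] 0.0476 [ 0.2 -0.4 -3.1] [0.05 0.03 0.01] -85.64 [-0.41  0.29  1.49  0.    1.36  1.08]
162 [ 0.65344409 -0.1604535 ] 0.0004799926624045525
173 [ 0.65373314 -0.16049918] 0.0005083441453161371
0.12414280824244428
```

View pics/pl1.png

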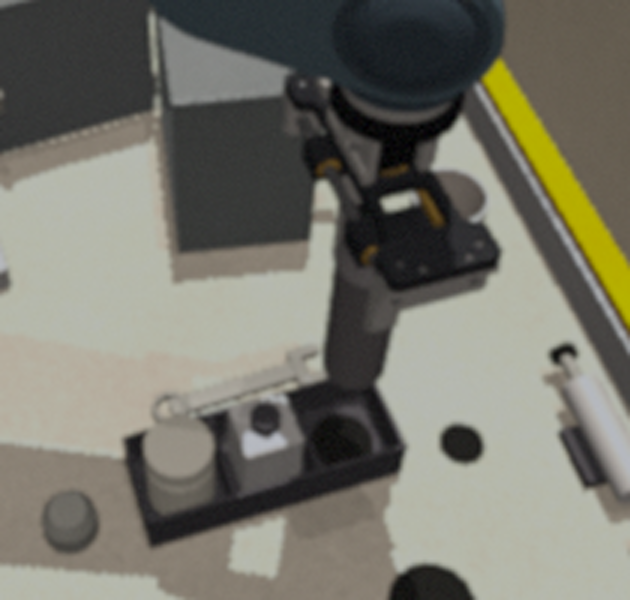

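The bottle hangs upright over the far place, with its pad at px (343,440). It needs about +1/-2 mm, then lowering.

carry_out:
  deltas:
    - {"travel": [0.001,-0.002,-0.015],"rotation": [0,0,0],"hand": -1}
    - {"travel": [0.001,-0.002,-0.03],"rotation": [0,0,0],"hand": -1}
    - {"travel": [0.001,-0.002,-0.045],"rotation": [0,0,0],"hand": -1}
    - {"travel": [0.001,-0.002,-0.06],"rotation": [0,0,0],"hand": -1}
    - {"travel": [0.001,-0.002,-0.07],"rotation": [0,0,0],"hand": -1}
    - {"travel": [0.001,-0.002,-0.08],"rotation": [0,0,0],"hand": -1}
    - {"travel": [0.001,-0.002,-0.09],"rotation": [0,0,0],"hand": -1}
    - {"travel": [0.001,-0.002,-0.098],"rotation": [0,0,0],"hand": -1}
    - {"travel": [0.001,-0.002,-0.105],"rotation": [0,0,0],"hand": -1}
    - {"travel": [0.001,-0.002,-0.11],"rotation": [0,0,0],"hand": -1}
    - {"travel": [0.001,-0.002,-0.113],"rotation": [0,0,0],"hand": -1}
    - {"travel": [0.001,-0.002,-0.114],"rotation": [0,0,0],"hand": -1}

```text
time_s: 11.3
position: [0.6548, -0.164, 0.1211]
tcp_rot: [-0.027, -0.706, -0.027, 0.707]
wrist_force: [0.5, -0.1, -2.0]
width: 0.0472
```

carry_out:
  deltas:
    - {"travel": [0,0,-0.001],"rotation": [0,0,0],"hand": -1}
    - {"travel": [0,0,-0.002],"rotation": [0,0,0],"hand": -1}
    - {"travel": [0,0,-0.002],"rotation": [0,0,0],"hand": -1}
    - {"travel": [0,0,-0.002],"rotation": [0,0,0],"hand": -1}

```text
time_s: 11.63
position: [0.6551, -0.1641, 0.1199]
tcp_rot: [0.027, 0.707, 0.027, -0.706]
wrist_force: [-0.6, 0.6, -1.8]
width: 0.0475
```

```bash
python3 st.py
```

```text
11.6333 [ 0.6551 -0.1641  0.1199] 0.0475 [-0.6  0.6 -1.8] [-0.01  0.04  0.01] -85.66 [-0.41  0.41  1.56 -0.    1.17  1.08]
```

carry_out:
  deltas:
    - {"travel": [0,0,-0.001],"rotation": [0,0,0],"hand": -1}
    - {"travel": [0,0,-0.002],"rotation": [0,0,0],"hand": -1}
    - {"travel": [0,0,-0.002],"rotation": [0,0,0],"hand": -1}
    - {"travel": [0,0,-0.002],"rotation": [0,0,0],"hand": -1}

```text
time_s: 11.97
position: [0.6552, -0.1642, 0.118]
tcp_rot: [0.027, 0.707, 0.027, -0.706]
wrist_force: [-1.0, -0.3, 0.8]
width: 0.0476
```

```bash
python3 st.py
```

```text
11.9667 [ 0.6552 -0.1642  0.118 ] 0.0476 [-1.  -0.3  0.8] [ 0.13  0.1  -0.02] -85.66 [-0.41  0.41  1.56  0.    1.17  1.08]
```

The pad now carries the bottle's weight (Fz went from −3 to +0.8). I'll release and rise.

carry_out:
  deltas:
    - {"travel": [0,0,0],"rotation": [0,0,0],"hand": 0.2}
    - {"travel": [0,0,0],"rotation": [0,0,0],"hand": 0.5}
    - {"travel": [0,0,0],"rotation": [0,0,0],"hand": 1}
    - {"travel": [0,0,0],"rotation": [0,0,0],"hand": 1}
    - {"travel": [0,0,0],"rotation": [0,0,0],"hand": 1}
    - {"travel": [0,0,0.02],"rotation": [0,0,0],"hand": 1}
    - {"travel": [0,0,0.05],"rotation": [0,0,0],"hand": 1}
    - {"travel": [0,0,0.085],"rotation": [0,0,0],"hand": 1}
    - {"travel": [0,0,0.12],"rotation": [0,0,0],"hand": 1}
    - {"travel": [0,0,0.15],"rotation": [0,0,0],"hand": 1}
    - {"travel": [0,0,0.18],"rotation": [0,0,0],"hand": 1}
    - {"travel": [0,0,0.19],"rotation": [0,0,0],"hand": 1}

```text
time_s: 12.97
position: [0.6565, -0.1647, 0.3137]
tcp_rot: [0.028, 0.709, 0.025, -0.704]
wrist_force: [1.1, 0.3, 0.6]
width: 0.0939
```

```bash
python3 st.py; python3 - <<'E'
from h import *
s=snapshot("side")
w=cloud(s);x,y,z=w[...,0],w[...,1],w[...,2]
P=w[(x>.6)&(x<.72)&(y>-.22)&(y<-.1)&(z>.06)&(z<.18)]
from scipy.optimize import least_squares
for lo,hi in((.06,.09),(.09,.12)):
    Q=P[(P[:,2]>lo)&(P[:,2]<hi)]
    r=least_squares(lambda c:np.hypot(Q[:,0]-c[0],Q[:,1]-c[1])-.024,[.654,-.16],loss="soft_l1",f_scale=.003);print(len(Q),r.x,np.abs(r.fun).mean())
print(P[:,2].max())
E
```

```text
12.9667 [ 0.6565 -0.1647  0.3137] 0.0939 [1.1 0.3 0.6] [ 0.04 -0.03 -0.02] -85.65 [-0.41  0.25  1.4   0.    1.48  1.08]
205 [ 0.62477665 -0.18768452] 0.0074471118008885675
145 [ 0.65559066 -0.16362803] 0.0005222494219199108
0.1680027507778865
```

The bottle stands upright in its place: centre (0.656, −0.164), top at about 0.166 m. Next I'll work out the door-push waypoints.

```bash
python3 - <<'E'
from h import *
H=np.array([.574,.2595]);psi=np.radians(-4.9);jy=np.radians(-85.6);p0=observe()["position"][:2]
yj=np.array([np.cos(jy),np.sin(jy)]);zj=np.array([-yj[1],yj[0]])
def C(th,clr=0,r=.16):
    a=psi-np.pi/2-th; d=np.array([np.cos(a),np.sin(a)]); n=np.array([d[1],-d[0]])
    n=n if n@np.array([np.cos(psi+np.pi-th),np.sin(psi+np.pi-th)])>0 else -n
    return H+r*d+n*(.006+.0125*abs(n@yj)+.008*abs(n@zj)+clr)
S=C(1.333,.03);print("start",S.round(3),(S-p0).round(3))
for th in np.arange(1.333,-.05,-.09): c=C(th);print(round(th,2),c.round(3),(c-S).round(3))
print("shut",(C(0)-S).round(3))
E
```

```text
start [0.408 0.284] [-0.248  0.448]
1.33 [0.413 0.254] [ 0.005 -0.03 ]
1.24 [0.414 0.24 ] [ 0.006 -0.044]
1.15 [0.416 0.226] [ 0.008 -0.057]
1.06 [0.42  0.213] [ 0.011 -0.071]
0.97 [0.424 0.199] [ 0.016 -0.085]
0.88 [0.43  0.186] [ 0.022 -0.098]
0.79 [0.438 0.173] [ 0.029 -0.11 ]
0.7 [0.446 0.161] [ 0.038 -0.122]
0.61 [0.455 0.15 ] [ 0.047 -0.134]
0.52 [0.466 0.14 ] [ 0.058 -0.144]
0.43 [0.478 0.13 ] [ 0.069 -0.153]
0.34 [0.49  0.122] [ 0.082 -0.162]
0.25 [0.504 0.115] [ 0.095 -0.169]
0.16 [0.518 0.109] [ 0.109 -0.175]
0.07 [0.532 0.104] [ 0.124 -0.18 ]
-0.02 [0.547 0.101] [ 0.139 -0.183]
shut [ 0.136 -0.182]
```

carry_out:
  deltas:
    - {"travel": [-0.01,0.02,0],"rotation": [0,0,0],"hand": 0}
    - {"travel": [-0.03,0.055,0],"rotation": [0,0,0],"hand": -1}
    - {"travel": [-0.05,0.09,0],"rotation": [0,0,0],"hand": -1}
    - {"travel": [-0.07,0.125,0],"rotation": [0,0,0],"hand": -1}
    - {"travel": [-0.09,0.16,0],"rotation": [0,0,0],"hand": -1}
    - {"travel": [-0.11,0.195,0],"rotation": [0,0,0],"hand": -1}
    - {"travel": [-0.13,0.23,0],"rotation": [0,0,0],"hand": -1}
    - {"travel": [-0.15,0.265,0],"rotation": [0,0,0],"hand": -1}
    - {"travel": [-0.17,0.3,0],"rotation": [0,0,0],"hand": -1}
    - {"travel": [-0.19,0.335,0],"rotation": [0,0,0],"hand": -1}
    - {"travel": [-0.21,0.375,0],"rotation": [0,0,0],"hand": -1}
    - {"travel": [-0.23,0.41,0],"rotation": [0,0,0],"hand": -1}

```text
time_s: 14.02
position: [0.4238, 0.2457, 0.3051]
tcp_rot: [-0.027, -0.706, -0.026, 0.708]
wrist_force: [-0.1, 0.3, 0.6]
width: 0.0176
```

carry_out:
  deltas:
    - {"travel": [-0.01,0.025,0],"rotation": [0,0,0],"hand": -1}
    - {"travel": [-0.018,0.038,0],"rotation": [0,0,0],"hand": -1}
    - {"travel": [-0.018,0.038,0],"rotation": [0,0,0],"hand": -1}
    - {"travel": [-0.018,0.038,-0.03],"rotation": [0,0,0],"hand": -1}
    - {"travel": [-0.018,0.038,-0.06],"rotation": [0,0,0],"hand": -1}
    - {"travel": [-0.018,0.038,-0.09],"rotation": [0,0,0],"hand": -1}
    - {"travel": [-0.018,0.038,-0.115],"rotation": [0,0,0],"hand": -1}
    - {"travel": [-0.018,0.038,-0.124],"rotation": [0,0,0],"hand": -1}
    - {"travel": [-0.018,0.038,-0.124],"rotation": [0,0,0],"hand": -1}

```text
time_s: 14.77
position: [0.406, 0.2809, 0.1798]
tcp_rot: [-0.027, -0.704, -0.026, 0.709]
wrist_force: [-0.2, -0.9, -0.2]
width: 0.0003
```

```bash
python3 st.py; python3 - <<'E'
from h import *
s=snapshot("side");cv2.imwrite("pics/dr1.png",cv2.resize(s["color"][80:240,140:320,::-1],None,fx=3.5,fy=3.5,interpolation=2))
E
```

```text
14.7667 [0.406  0.2809 0.1798] 0.0003 [-0.2 -0.9 -0.2] [-0.01  0.04 -0.04] -85.72 [ 0.38 -0.07  1.99 -0.    1.23  1.87]
```

View pics/dr1.png

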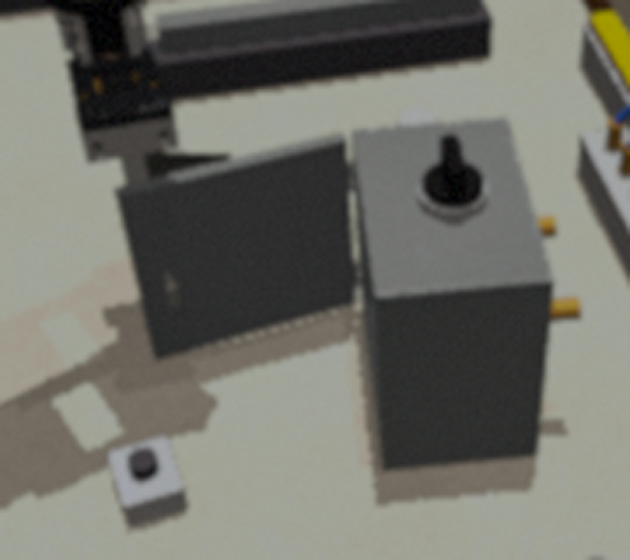

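The finger is behind the door's outer face near the free edge, at px (135,180), and clear of the tab. I'll raise it 12 mm and sweep the arc.

carry_out:
  deltas:
    - {"travel": [0.003,-0.012,0.012],"rotation": [0,0,0],"hand": -1}
    - {"travel": [0.006,-0.022,0.012],"rotation": [0,0,0],"hand": -1}
    - {"travel": [0.007,-0.03,0.012],"rotation": [0,0,0],"hand": -1}
    - {"travel": [0.008,-0.041,0.012],"rotation": [0,0,0],"hand": -1}
    - {"travel": [0.01,-0.054,0.012],"rotation": [0,0,0],"hand": -1}
    - {"travel": [0.013,-0.068,0.012],"rotation": [0,0,0],"hand": -1}
    - {"travel": [0.018,-0.082,0.012],"rotation": [0,0,0],"hand": -1}
    - {"travel": [0.024,-0.095,0.012],"rotation": [0,0,0],"hand": -1}
    - {"travel": [0.031,-0.107,0.012],"rotation": [0,0,0],"hand": -1}
    - {"travel": [0.04,-0.119,0.012],"rotation": [0,0,0],"hand": -1}
    - {"travel": [0.049,-0.131,0.012],"rotation": [0,0,0],"hand": -1}
    - {"travel": [0.06,-0.141,0.012],"rotation": [0,0,0],"hand": -1}

```text
time_s: 15.82
position: [0.4678, 0.1403, 0.1955]
tcp_rot: [-0.026, -0.707, -0.027, 0.707]
wrist_force: [-0.6, 0.4, 0.3]
width: 0.0006
```

carry_out:
  deltas:
    - {"travel": [0.006,-0.005,0],"rotation": [0,0,0],"hand": -1}
    - {"travel": [0.012,-0.009,0],"rotation": [0,0,0],"hand": -1}
    - {"travel": [0.018,-0.014,0],"rotation": [0,0,0],"hand": -1}
    - {"travel": [0.024,-0.018,0],"rotation": [0,0,0],"hand": -1}
    - {"travel": [0.03,-0.022,0],"rotation": [0,0,0],"hand": -1}
    - {"travel": [0.037,-0.025,0],"rotation": [0,0,0],"hand": -1}
    - {"travel": [0.044,-0.029,0],"rotation": [0,0,0],"hand": -1}
    - {"travel": [0.051,-0.032,0],"rotation": [0,0,0],"hand": -1}
    - {"travel": [0.058,-0.035,0],"rotation": [0,0,0],"hand": -1}
    - {"travel": [0.062,-0.036,0],"rotation": [0,0,0],"hand": -1}

```text
time_s: 16.65
position: [0.5291, 0.1056, 0.1953]
tcp_rot: [-0.026, -0.705, -0.027, 0.708]
wrist_force: [-9.8, 2.4, 5.8]
width: 0.0007
```

```bash
python3 st.py
```

```text
16.65 [0.5291 0.1056 0.1953] 0.0007 [-9.8  2.4  5.8] [ 0.31  1.35 -0.  ] -85.68 [-0.01  0.02  1.87  0.    1.25  1.48]
```

Contact at the catch, with Fx at −10 N. Pressing on to and past the shut position of x ≈ 0.545.

carry_out:
  deltas:
    - {"travel": [0.003,-0.001,0],"rotation": [0,0,0],"hand": -1}
    - {"travel": [0.006,-0.002,0],"rotation": [0,0,0],"hand": -1}
    - {"travel": [0.009,-0.003,0],"rotation": [0,0,0],"hand": -1}
    - {"travel": [0.012,-0.003,0],"rotation": [0,0,0],"hand": -1}
    - {"travel": [0.015,-0.003,0],"rotation": [0,0,0],"hand": -1}
    - {"travel": [0.015,-0.003,0],"rotation": [0,0,0],"hand": -1}

```text
time_s: 17.15
position: [0.5444, 0.1023, 0.1952]
tcp_rot: [-0.027, -0.706, -0.027, 0.708]
wrist_force: [-4.0, -0.5, 2.6]
width: 0.0007
```

```bash
python3 st.py
```

```text
17.15 [0.5444 0.1023 0.1952] 0.0007 [-4.  -0.5  2.6] [0.03 0.77 0.02] -85.66 [-0.02  0.06  1.83 -0.    1.25  1.48]
```

Force dropped to −4 N, so it may have snapped home. A few mm more to be sure.

carry_out:
  deltas:
    - {"travel": [0.001,0,0],"rotation": [0,0,0],"hand": -1}
    - {"travel": [0.002,0,0],"rotation": [0,0,0],"hand": -1}
    - {"travel": [0.003,0,0],"rotation": [0,0,0],"hand": -1}
    - {"travel": [0.004,0,0],"rotation": [0,0,0],"hand": -1}
    - {"travel": [0.004,0,0],"rotation": [0,0,0],"hand": -1}

```text
time_s: 17.57
position: [0.5449, 0.1023, 0.1952]
tcp_rot: [-0.027, -0.702, -0.027, 0.711]
wrist_force: [-19.4, -0.9, 10.3]
width: 0.0005
```

```bash
python3 st.py
```

```text
17.5667 [0.5449 0.1023 0.1952] 0.0005 [-19.4  -0.9  10.3] [-0.33  3.34 -0.22] -85.65 [-0.02  0.06  1.83 -0.    1.26  1.48]
```

That is a hard stop: 19 N with 0.5 mm of movement. Backing off, rising and checking.

carry_out:
  deltas:
    - {"travel": [-0.01,0,0],"rotation": [0,0,0],"hand": -1}
    - {"travel": [-0.04,0,0],"rotation": [0,0,0],"hand": -1}
    - {"travel": [-0.07,0,0.02],"rotation": [0,0,0],"hand": -1}
    - {"travel": [-0.09,0,0.05],"rotation": [0,0,0],"hand": -1}
    - {"travel": [-0.1,-0.02,0.085],"rotation": [0,0,0],"hand": -1}
    - {"travel": [-0.11,-0.04,0.11],"rotation": [0,0,0],"hand": -1}
    - {"travel": [-0.12,-0.07,0.13],"rotation": [0,0,0],"hand": -1}
    - {"travel": [-0.13,-0.1,0.14],"rotation": [0,0,0],"hand": -1}
    - {"travel": [-0.13,-0.1,0.14],"rotation": [0,0,0],"hand": -1}
    - {"travel": [-0.13,-0.1,0.14],"rotation": [0,0,0],"hand": -1}

```text
time_s: 18.4
position: [0.4192, 0.0012, 0.3366]
tcp_rot: [0.026, 0.708, 0.025, -0.705]
wrist_force: [0.7, 0.5, -0.5]
width: 0.0006
```

```bash
python3 st.py; python3 - <<'E'
from h import *
for n in("side","top"):
    s=snapshot(n);w=cloud(s);x,y,z=w[...,0],w[...,1],w[...,2]
    P=w[(x>.6)&(x<.69)&(y>.115)&(y<.205)&(z>.236)&(z<.26)];print(n,"wing",cv2.minAreaRect((P[:,:2]*1000).astype(np.float32)))
    m=(x>.5)&(x<.75)&(y>.03)&(y<.3)&(z>.19)&(z<.207);m=cv2.morphologyEx(m.astype(np.uint8),cv2.MORPH_OPEN,np.ones((5,5)))>0
    P=w[m];print("roof+door",[np.round(v,1) for v in cv2.minAreaRect((P[:,:2]*1000).astype(np.float32))])
    P=w[(x>.6)&(x<.72)&(y>-.22)&(y<-.1)&(z>.14)&(z<.19)];print("spout",np.median(P,0),P[:,2].max())
    if n=="side": cv2.imwrite("pics/end.png",cv2.resize(s["color"][60:360,130:430,::-1],None,fx=2,fy=2,interpolation=2))
E
```

```text
18.4 [0.4192 0.0012 0.3366] 0.0006 [ 0.7  0.5 -0.5] [-0.03  0.02 -0.02] -85.84 [-0.27 -0.41  1.98 -0.    1.56  1.23]
side wing ((642.0267944335938, 157.7752685546875), (43.968082427978516, 13.753277778625488), 81.93669128417969)
roof+door [array([631.6, 160.8]), array([204.4, 142. ]), np.float64(84.1)]
spout [ 0.65222945 -0.1698376   0.1464181 ] 0.16726758930559216
top wing ((642.101806640625, 160.42405700683594), (44.87578582763672, 14.44332218170166), 84.1273193359375)
roof+door [array([631.4, 161.7]), array([200.4, 143.5]), np.float64(84.1)]
spout [ 0.65163825 -0.16125135  0.14497588] 0.17170770900469434
```

View pics/end.png

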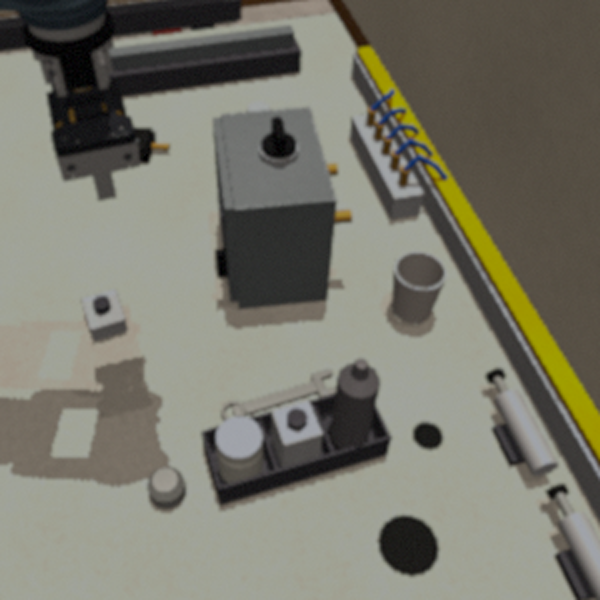

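The picture shows the door flush (tab at (222,262)), the bottle upright in the caddy's far place at (356,405), and the wing at (278,130) parallel to the front. Nothing else has moved. Handing in.

```bash
python3 -c "
from cell import *
print(sign_off())"
```

```text
the job is handed in; nothing more can be done
None
```

The job is done and handed in at about 18.5 s of the 70 s allowed; sign-off reports no verdict.

- **Cap:** I turned the filler cap about 0.75 rad clockwise until it met its stop. The torque rose to about 0.75 N m while the fingers twisted on without moving the wing. The wing now measures 82–84°, against 84° for the cabinet front.
- **Bottle:** It stands upright on the pad in the caddy's empty place, at about (0.655, −0.163). It stayed upright throughout.
- **Door:** I pushed it shut past the catch to a hard stop, where 19 N moved it only 0.5 mm. Roof and door together measure 142–143.5 mm deep, as expected for shut (130 + 12 mm).

In the last picture, taken with the arm clear, nothing else in view had been disturbed. I judged the other items by eye there and did not re-measure them, and the spray can was mostly hidden behind the cabinet. No check failed. The two cameras differ by up to about 3 mm and 2° on the cap, roughly the calibration error.

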